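# Unclip the square valve from the sloped rail and set it in the holding jaws

### The job

Pull the square-stemmed valve off the sloped clip rail, against its spring catches, and set it down gently, upright, in the low holding jaws: flat on the plate, with its square foot squared to the jaws and wholly between them. Leave the other two units clipped on the rail, and everything else where it is.

Things in the scene. Friction and masses are not known exactly. Their poses are not given: they have to be found in the camera images.
- valve: Valve to move, about 0.32 kg, balance point 43 mm up: steel foot 52 x 52 mm, 16 mm high, with a grey-green SQUARE stem 34 x 34 mm (flats square to the foot) from 16 to 96 mm above the underside, steel button on top to 98 mm. Origin: centre of the foot's underside; z up the stem, y along the rail, x across it. A channel 18 mm wide, 11 mm deep runs along y under the foot..
- unit_round: Another unit on the rail, to be left there: same foot, stem ROUND, 34 mm diameter, up to 84 mm. Axes as for the valve.
- unit_flange: Third unit on the rail, to be left there: same foot, slim round stem 24 mm diameter with a disc 46 mm in diameter on top, 68 to 82 mm above the underside. Axes as for the valve.
- rail: Sloped clip rail, fixed: dark steel base 150 (x) x 330 (y) x 12 mm with an aluminium plate sloping 30 degrees, so that the three units on it (in any order) lean 30 degrees from vertical towards its front (-x, roughly the robot's side). Origin: centre of the base's underside. Rear edge about 125 mm high. Stands left or right on the table, the jaws on the other side.
- rail_seat (a point): Middle station: centre of the sloped plate's upper face, 75 mm above the table. z: the plate's normal, along which units come off; y along the rail; x up the slope. Other stations at y = -100 and +100 mm. A rib 16 mm wide, 10 mm high runs along y in the foot's channel; keys 15 mm high, 6 mm thick, 1.5 mm beyond either end of each foot stop it from sliding along.
- rail_catch (a point): Point 21 mm along the normal above the middle station. At this height, at each station, two sprung round steel noses (12 mm thick), 29 mm either side of the rib's middle in x, reach over the foot's edges; housings 30 mm high, 44 to 60 mm out. A pull of 8 to 16 N along the normal pushes them aside; the foot is past them after about 7 mm, clear of the keys after 15 mm.
- jaws: Holding jaws, fixed: dark plate 140 x 140 x 12 mm with two low aluminium jaws 100 mm long (along x), 18 mm thick, tops 34 mm above the table, inner top edges chamfered 5 mm. The slot between them is 60 mm wide, along x, open at the ends. Origin: centre of the plate's underside, below the slot's middle; z up. The foot stands in the slot on the plate (12 mm above origin), in any of its 4 turns.
- wrench: Bystander: steel wrench 170 mm long lying in front of the jaws.
- screwdriver: Bystander: screwdriver 190 mm long lying in front of the rail.
- oiler: Bystander: amber bottle 110 mm high, 54 mm diameter, standing to the robot's left; origin at the centre of its underside.
- tin: Bystander: grey jar 60 mm high, 60 mm diameter, standing behind the jaws.
- housing: Bystander: grey-green cast housing, base 120 x 90 mm, 96 mm high, standing near the back of the table.
- elbow: Bystander: grey pipe elbow about 80 mm long, lying to the robot's right, 44 mm high.
There are look-alikes about, which are no part of the job. There is more than one size of the jaws; the job needs the larger.

How it is judged:
On the way:
1. the valve is held in the fingers, off the rail: its foot 30 mm or more above the sloped plate (z of valve in the frame of rail_seat above 0.03 m and contact force between the fingers and valve above 0.5 N), for 0.2 s.
At the end, for the whole second after the job is handed in: The valve stands upright (4 degrees), at rest, on the jaws' plate (underside within 4 mm of it), its foot in the slot (5 mm off its middle line), square to the jaws (10 degrees), within 26 mm of mid-length; the other two units are where they were (10 mm) (z of valve in the frame of jaws between 0.008 and 0.016 m and x of valve in the frame of jaws between -0.026 and 0.026 m and y of valve in the frame of jaws between -0.005 and 0.005 m and angle between valve's own z axis and vertical below 0.07 rad and (angle between the x axis of valve and the x axis of jaws, either way round below 0.17 rad or angle between the y axis of valve and the x axis of jaws, either way round below 0.17 rad) and linear speed of valve below 0.02 m/s and distance of each of unit_round, unit_flange from where it was at the start of the episode below 0.01 m); the robot touches nothing.
It fails at once if one of the other units is pulled or pushed out of its place on the rail (10 mm) (distance of any of unit_round, unit_flange from where it was at the start of the episode above 0.01 m).
It fails at once if another thing on the table is shifted by more than 30 mm (distance of any of wrench, screwdriver, oiler, tin, housing, elbow from where it was at the start of the episode above 0.03 m).
It fails at once if the valve is dropped: it falls free at more than 0.7 m/s (a drop of about 25 mm) (contact force between the fingers and valve below 0.05 N and linear speed of valve above 0.7 m/s).
It also fails if it takes over 43 s, if anything falls off the work surface, if the arm or the gripper's body presses on something with over 40 N, if the wrist force passes 120 N, or if a joint passes its speed limit or range.

### The arm

A 6-joint arm with a two-finger parallel gripper is mounted at the origin on the work surface. World frame = base frame: x ahead of the robot, y to its left, z up, the work surface at z = 0. Lengths are in m, angles in rad, forces in N, time in s.
With the tool pointing down it reaches from about 0.2 to 0.875 m from the base axis. Payload 3.4 kg.
Tool frame: the origin (TCP) lies between the finger pads; the fingertips stand 25 mm ahead of it and the grasp point (between the pads) lies 6 mm ahead of it (r.nose_length is the z of the fingertips in the tool frame, in m); z points along the fingers, x is the direction in which the jaws open and shut, and the axes are right-handed (so a half turn about z gives the same grasp; the last joint's range is limited). The gripper opens to 94 mm and grips with 3 to 60 N. Pads are 16 mm wide; open, the fingers measure 119 mm over their backs; the gripper's body (75 mm by 177 mm) begins 78 mm behind the grasp point.
Start: joints at [1.161, 0.276, 1.505, -0, 1.361, -0.121], TCP at [0.164, 0.551, 0.23] pointing down, gripper open.
Joint ranges: [-2.89, 2.89], [-0.75, 2.08], [0.22, 2.7], [-1.18, 4.32], [0.11, 2.71], [-2.7, 2.7]. Speed limits (rad/s): [2.57, 2.57, 3.14, 3.14, 3.14, 3.14].

### API

Orientations are given as a unit quaternion [w, x, y, z].
In Python, from plant import r, gripper_to, inverse_kinematics, vision, models, telemetry gives the robot as it stands. Calls block until the motion is done:
- r.move_to(position, orientation): joint-space move of the TCP to a pose.
- r.move_l(position, rot=None, vel=0.15, guard=None): straight line of the TCP; rot=None keeps the orientation; vel is the mean speed in m/s. With guard (N) it stops when the force on the tool has changed by that much, and returns True; else False.
- r.movej(angles): joint-space move.
- gripper_to(opening, f_grip=None): finger opening in m; f_grip is the grip in N (None keeps the last); returns when the fingers have stopped.
- r.hold(seconds).
- inverse_kinematics(position, orientation): joint angles nearest the present ones, or None.
- vision.snapshot(name): name is "side" or "top" or "wrist"; returns the picture (420x560x3 uint8, red, green, blue); there is no depth.
- vision.get_calibration(name): a dict with "fx", "fy", "cx", "cy" (pixels), "position" and "orientation" of the camera in the world. Camera axes: x right, y down, z forward; pixel columns grow to the right and rows downward; lengths in m; the calibration is good to about 2 mm. A picture is of the moment at which its call begins: read the wrist's pose just before it. get_calibration takes no time and is no camera call; for the wrist camera it gives the pose at the moment of the call.
A pose or a line that the arm cannot do raises r.PlanningError and nothing moves.
- r.sign_off(): hands the job in, once; it reports no verdict.
Trained networks look in the newest picture that a camera, given by its name, has taken for a name from the list of things; names that differ only in an ending like _2 or _b are one class to them, and where a whole thing is asked for, a point or a joint stands for the part that bears it (a point fixed in the world has none). Each returns a list of dicts, best first, with "score" (0 to 1); they miss things now and then, are a little off and sometimes report something else, mostly with a low value. They report only what shows in the picture. A call takes as long as a camera call. They do not tell look-alikes from the thing itself.
- models.boxes_of(thing, camera): "at" ([x, y, z] in m, in world coordinates, good to about 4 mm: the middle of the surface that is visible of it).
- models.regions_of(thing, camera): "pixels" (420x560 bool, what is visible of it).
- models.mark_of(thing, camera): "at" ([x, y, z] in m, in world coordinates, good to about 4 mm: a listed point, or the origin of a listed thing).
Readings, each from a call of its own:
- telemetry.current_t(): time.
- telemetry.current_joints(): joint angles.
- telemetry.current_dq(): joint speeds.
- telemetry.current_joint_efforts(): joint torques, N m.
- telemetry.current_ee_pos(): TCP position.
- telemetry.current_tool_rot(): TCP orientation.
- telemetry.current_wrist_force(): force on the tool from outside, world axes, zero at the start.
- telemetry.current_torque(): the same for the moment, N m.
- telemetry.current_opening(): finger opening in m.
Only numpy, scipy, OpenCV 4.12 (cv2) and the standard library are available. Lean on these libraries where they do the work, as an engineer would, in place of code of your own. Each camera call takes 0.05 s, during which the arm holds its last target.

## Working session

There is one attempt and no reset: what is moved stays moved. The work goes in short steps, each a Python script; the robot and the scene stay as the last script left them, time stands still between calls to the robot, and variables do not carry over. Pictures are saved under pics/ and viewed, and the job is handed in when it is done.

```bash
ls; mkdir -p pics
python3 - <<'E'
from plant import r, gripper_to, inverse_kinematics, vision, models, telemetry
import cv2, numpy as np
for n in ["side","top","wrist"]:
    im=vision.snapshot(n); cv2.imwrite(f"pics/{n}0.png",im[:,:,::-1])
    print(n,vision.get_calibration(n))
for n in ["top","side"]:
    for t in ["valve","unit_round","unit_flange","rail_seat","jaws"]:
        print(n,t,[(np.round(d["at"],3).tolist(),round(d["score"],2)) for d in models.mark_of(t,n)])
print(telemetry.current_t())
E
```

```text
pics
side {'fx': 492.47498231915034, 'fy': 492.47498231915034, 'cx': 276.02447580156496, 'cy': 212.62159308223113, 'position': array([ 0.44204319, -0.88566959,  1.15281607]), 'orientation': array([-0.34411048,  0.93766316, -0.04464348,  0.01956348])}
top {'fx': 392.48653474699466, 'fy': 392.48653474699466, 'cx': 278.1485245611453, 'cy': 211.87193237739294, 'position': array([0.38100573, 0.00227802, 1.03791605]), 'orientation': array([-0.05730512,  0.70994563, -0.70033719,  0.0471289 ])}
wrist {'fx': 304.6115945325293, 'fy': 304.6115945325293, 'cx': 278.54597187526764, 'cy': 208.36634614891457, 'position': array([0.09208506, 0.57186658, 0.38310036]), 'orientation': array([0.10404949, 0.79449304, 0.59324239, 0.07757561])}
top valve [([0.565, 0.305, 0.074], 0.93)]
top unit_round [([0.541, 0.102, 0.075], 0.92)]
top unit_flange [([0.557, 0.204, 0.076], 0.71)]
top rail_seat [([0.555, 0.203, 0.076], 0.97), ([0.558, 0.205, 0.077], 0.45)]
top jaws [([0.55, -0.416, -0.001], 0.61), ([0.556, -0.196, 0.0], 0.59)]
side valve [([0.564, 0.303, 0.074], 0.9)]
side unit_round [([0.546, 0.105, 0.073], 0.56)]
side unit_flange [([0.556, 0.203, 0.072], 0.89), ([0.552, 0.201, -0.002], 0.33), ([0.442, -0.186, -0.001], 0.18)]
side rail_seat [([0.556, 0.201, 0.076], 0.59)]
side jaws [([0.559, -0.196, -0.001], 0.93), ([0.547, -0.416, 0.002], 0.7)]
0.65
```

View pics/top0.png

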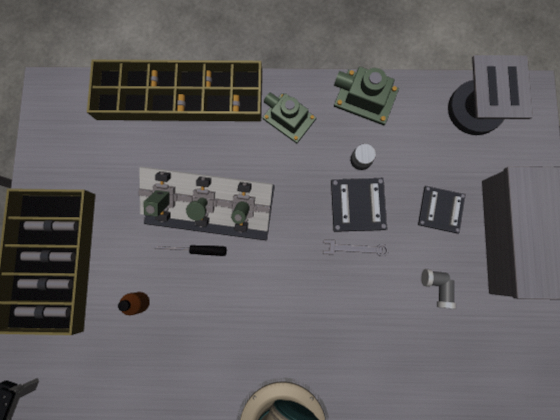

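View pics/side0.png

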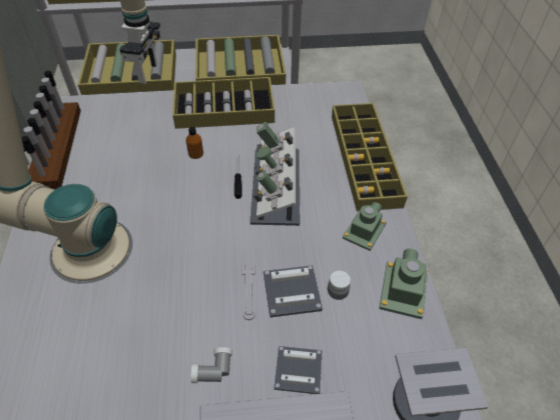

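View pics/wrist0.png

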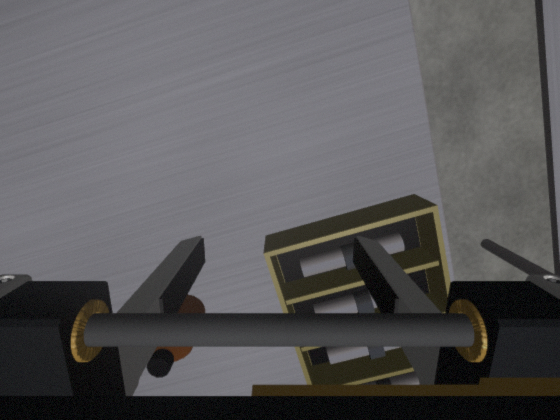

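Run:
```python
import cv2, numpy as np
t=cv2.imread("pics/top0.png"); s=cv2.imread("pics/side0.png")
a=cv2.resize(t[155:250,130:285],None,fx=5,fy=5,interpolation=cv2.INTER_CUBIC)
b=cv2.resize(s[115:225,240:310],None,fx=5,fy=5,interpolation=cv2.INTER_CUBIC)
c=cv2.resize(t[165:245,320:475],None,fx=5,fy=5,interpolation=cv2.INTER_CUBIC)
cv2.imwrite("pics/a.png",cv2.convertScaleAbs(a,alpha=1.6));cv2.imwrite("pics/b.png",cv2.convertScaleAbs(b,alpha=1.6));cv2.imwrite("pics/c.png",cv2.convertScaleAbs(c,alpha=1.6))
```

```text
(no output)
```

View pics/a.png

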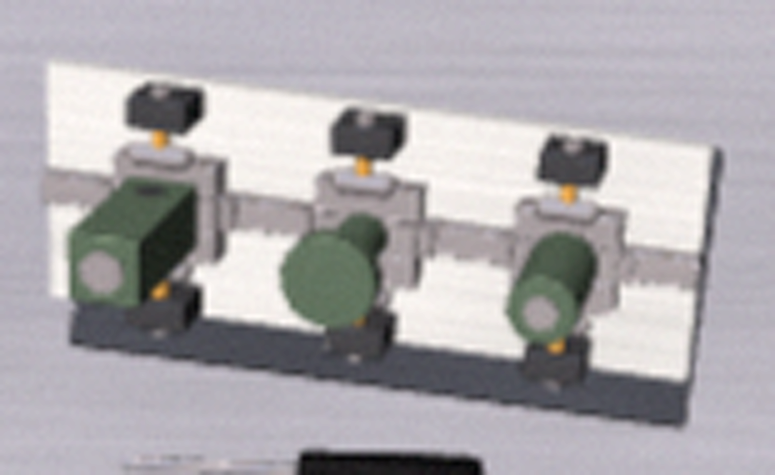

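View pics/b.png

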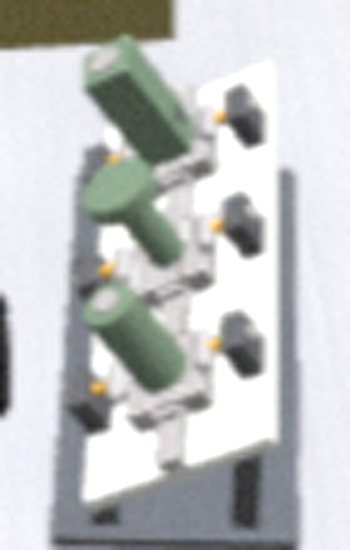

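View pics/c.png

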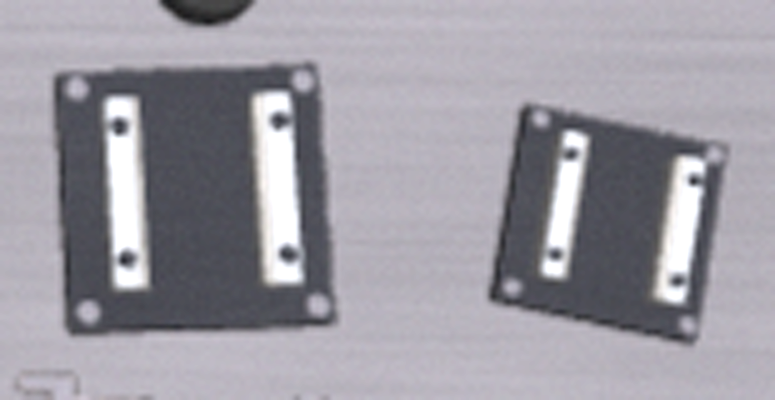

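The valve is the square green stem at top (157,203). Things it could be mistaken for are the flanged unit at (199,207), the round unit at (242,211) and the two green housings at (290,115) and (368,92). The crop confirms the square stem. The larger jaws are at (358,204), and the small look-alike pair is at (441,209). Next I'll refine the yaw angles from edges.

```bash
cat > h.py <<'E'
import numpy as np, cv2
from scipy.spatial.transform import Rotation as R
def q2R(q): return R.from_quat([q[1],q[2],q[3],q[0]]).as_matrix()
def R2q(M):
    x,y,z,w=R.from_matrix(M).as_quat(); return np.array([w,x,y,z])
def ray(c,uv,z):
    d=q2R(c["orientation"])@np.array([(uv[0]-c["cx"])/c["fx"],(uv[1]-c["cy"])/c["fy"],1]); p=np.array(c["position"])
    return p+d*(z-p[2])/d[2]
def proj(c,P):
    q=(np.atleast_2d(P)-c["position"])@q2R(c["orientation"]); return np.c_[c["fx"]*q[:,0]/q[:,2]+c["cx"],c["fy"]*q[:,1]/q[:,2]+c["cy"]]
def railframe(seat,psi):
    x=R.from_euler('z',psi).as_matrix()@R.from_euler('y',-30,degrees=True).as_matrix()
    return x
E
python3 - <<'E'
from h import *
from plant import vision
c=vision.get_calibration("top")
def P(off,uv,z): return ray(c,(off[0]+uv[0]/5,off[1]+uv[1]/5),z)
# plate corners of big jaws (crop c), z=.012
cs=[P((320,165),u,.012) for u in [(54,74),(316,64),(337,322),(70,333)]]
print(np.round(cs,4).tolist(), np.round(np.mean(cs,0),4))
tl,tr,br,bl=cs
print("sizes",[round(np.linalg.norm(a-b),4) for a,b in [(tl,tr),(tr,br),(br,bl),(bl,tl)]])
for a,b in [(tl,bl),(tr,br)]: d=a-b; print("jaw yaw x", np.arctan2(d[1],d[0]))
for a,b in [(tl,tr),(bl,br)]: d=a-b; print("jaw yaw y", np.arctan2(-d[0],d[1]))
a=P((130,155),(48,62),.125);b=P((130,155),(716,148),.125);d=a-b
print("rail rear",a,b,np.linalg.norm(d),"yaw",np.arctan2(-d[0],d[1]))
# base front edge top z=.012
a=P((130,155),(70,345),.012);b=P((130,155),(687,425),.012);d=a-b
print("rail front",a,b,np.linalg.norm(d),"yaw",np.arctan2(-d[0],d[1]))
psi=-0.104; seat=np.array([.5555,.2030,.075])
from plant import inverse_kinematics,telemetry
for psi in (-.104,):
  F=railframe(seat,psi); v=seat+F@[0,.1,0]; print("valve",v)
  for s in (1,-1):
    z=-F[:,2]; x=s*F[:,1]; y=np.cross(z,x); M=np.c_[x,y,z]
    for h in (.065,.12): print(s,h,inverse_kinematics(v+F[:,2]*(h+.006),R2q(M)))
    d=np.array([.557,-.197,.012+.06+.006]); yj=0.04
    xx=s*np.array([-np.sin(yj),np.cos(yj),0]); zz=np.array([0,0,-1.]); 
    for dz in(0,.1):print(s,inverse_kinematics(d+[0,0,dz],R2q(np.c_[xx,np.cross(zz,xx),zz])))
t=cv2.imread("pics/top0.png")
t=cv2.resize(t,None,fx=4,fy=4,interpolation=cv2.INTER_CUBIC)
def poly(Pw,col):
    cv2.polylines(t,[np.round((proj(c,Pw)+.5)*4-.5).astype(int)],True,col,1)
sq=np.array([[-1,-1],[1,-1],[1,1],[-1,1]])
poly(v+np.c_[sq*.017,np.full(4,.096)]@F.T,(0,0,255))
poly(v+np.c_[sq*.026,np.full(4,.016)]@F.T,(0,255,255))
poly(seat+(np.c_[sq*.023,np.full(4,.082)])@F.T,(255,0,255))
cv2.imwrite("pics/ov.png",t[640:960,540:1130])
E
```

```text
[[0.6221, -0.1211, 0.012], [0.6291, -0.2607, 0.012], [0.4909, -0.2682, 0.012], [0.4833, -0.1288, 0.012]] [ 0.5564 -0.1947  0.012 ]
sizes [np.float64(0.1398), np.float64(0.1384), np.float64(0.1397), np.float64(0.1389)]
jaw yaw x 0.05510213034759909
jaw yaw x 0.054461040430723286
jaw yaw y 0.050584894042244796
jaw yaw y 0.054668365371615416
rail rear [0.62073833 0.35109449 0.125     ] [0.58225066 0.02917176 0.125     ] 0.32421526763281094 yaw -0.11899081709251452
rail front [0.49680284 0.37229233 0.012     ] [0.45894175 0.04523748 0.012     ] 0.32923902465377197 yaw -0.11525074504587887
valve [0.56588126 0.30245969 0.075     ]
1 0.065 [ 0.60407882  0.26130047  1.92435735 -0.58748782  0.62697005 -0.43819845]
1 0.12 [ 0.64360194  0.18196528  1.89089655 -0.52811725  0.74043547 -0.48763833]
1 [-4.57687248e-01  4.19912959e-01  1.69134140e+00 -4.44089210e-16
  1.03033829e+00 -2.06848357e+00]
1 [-4.57687248e-01  3.32359493e-01  1.55556791e+00 -4.44089210e-16
  1.25366525e+00 -2.06848357e+00]
-1 0.065 [ 0.60407882  0.26130047  1.92435735 -0.58748782  0.62697005  2.7033942 ]
-1 0.12 [ 0.64360194  0.18196528  1.89089655 -0.52811725  0.74043547  2.65395432]
-1 [-4.57687248e-01  4.19912959e-01  1.69134140e+00 -4.44089210e-16
  1.03033829e+00  1.07310908e+00]
-1 [-4.57687248e-01  3.32359493e-01  1.55556791e+00 -4.44089210e-16
  1.25366525e+00  1.07310908e+00]
```

View pics/ov.png

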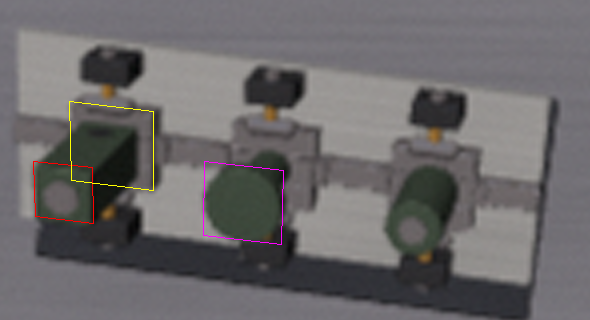

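Rail yaw is about -0.117 and jaws yaw about 0.054. I'll move to a standoff on the normal and use the wrist camera to refine the position.

```bash
cat >> h.py <<'E'
PSI=-0.116; SEAT=np.array([.555,.2025,.075])
F=railframe(SEAT,PSI); N=F[:,2]
def toolrail():
    z=-N; x=F[:,1]; return np.c_[x,np.cross(z,x),z]
def tooldown(y):
    xx=np.array([-np.sin(y),np.cos(y),0]); zz=np.array([0,0,-1.]); return np.c_[xx,np.cross(zz,xx),zz]
E
python3 - <<'E'
from h import *
from plant import r, gripper_to, vision, models, telemetry
v=SEAT+F[:,1]*.1
r.move_to(v+N*.21,R2q(toolrail()))
gripper_to(.065)
c=vision.get_calibration("wrist"); im=vision.snapshot("wrist"); cv2.imwrite("pics/w1.png",im[:,:,::-1])
import pickle; pickle.dump(c,open("w1.pkl","wb"))
for t in ["valve","unit_flange","unit_round","rail_seat","rail_catch"]: print(t,[(np.round(d["at"],4).tolist(),round(d["score"],2)) for d in models.mark_of(t,"wrist")])
print(telemetry.current_ee_pos(),telemetry.current_t(),telemetry.current_opening(),v)
t=im[:,:,::-1].copy()
sq=np.array([[-1,-1],[1,-1],[1,1],[-1,1]])
def poly(Pw,col): cv2.polylines(t,[np.round(proj(c,Pw)).astype(int)],True,col,1)
poly(v+np.c_[sq*.017,np.full(4,.096)]@F.T,(0,0,255))
poly(v+np.c_[sq*.026,np.full(4,.016)]@F.T,(0,255,255))
poly(SEAT+np.c_[sq*.026,np.full(4,.016)]@F.T,(0,255,255))
cv2.imwrite("pics/w1o.png",t)
E
```

```text
valve [([0.565, 0.3035, 0.0768], 0.75), ([0.5387, 0.0962, 0.0764], 0.2)]
unit_flange [([0.554, 0.2081, 0.0739], 0.8)]
unit_round [([0.5422, 0.1022, 0.0771], 0.57)]
rail_seat [([0.5541, 0.2025, 0.0754], 0.6)]
rail_catch [([0.4313, 0.247, 0.0017], 0.62), ([0.7979, -0.0076, 0.0017], 0.41)]
[0.46230113 0.31395416 0.25688288] 3.025 0.06486277133333207 [0.566574   0.30182795 0.075     ]
```

View pics/w1o.png

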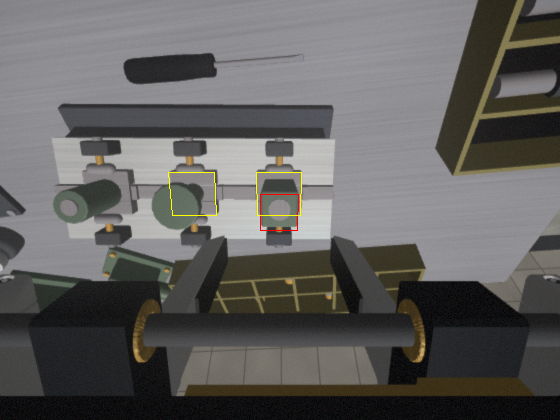

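Run:
```python
import cv2
t=cv2.imread("pics/w1o.png")[120:260,150:350]
cv2.imwrite("pics/w1z.png",cv2.convertScaleAbs(cv2.resize(t,None,fx=4,fy=4,interpolation=cv2.INTER_CUBIC),alpha=1.7))
```

```text
(no output)
```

View pics/w1z.png

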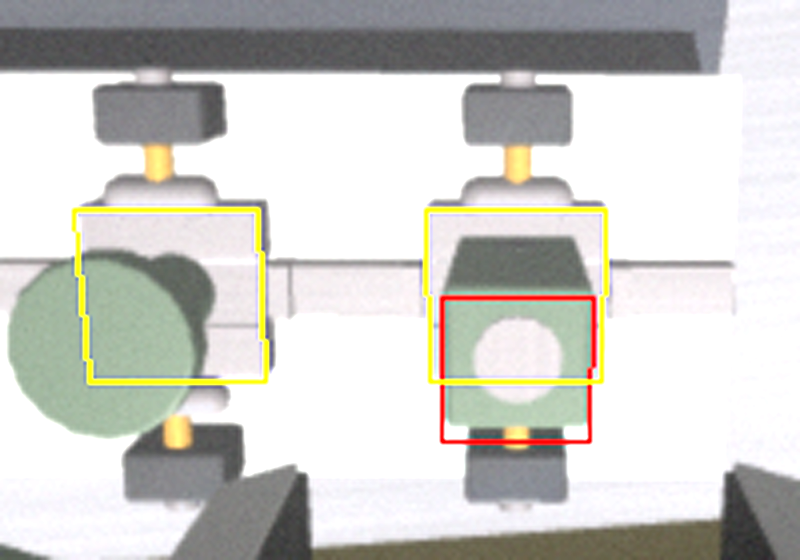

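The standoff view shows the square stem centred at wrist pixel (279,209). It is within 0.5 mm along the rail and about 2.5 mm lower on the slope than I had modelled. I'll correct for that, then grasp and pull.

```bash
sed -i 's/^F=railframe/SEAT=SEAT-0.002*railframe(SEAT,PSI)[:,0]\nF=railframe/' h.py
python3 - <<'E'
from h import *
from plant import r, gripper_to, vision, models, telemetry
v=SEAT+F[:,1]*.1
print(r.move_l(v+N*.155,vel=.15))
print("guard",r.move_l(v+N*.066,vel=.08,guard=15))
p=telemetry.current_ee_pos(); print("h",(p-v)@N, telemetry.current_wrist_force())
print(gripper_to(.03,50)); print(telemetry.current_opening(),telemetry.current_wrist_force(),telemetry.current_t())
r.hold(.2)
im=vision.snapshot("wrist"); cv2.imwrite("pics/w2.png",im[:,:,::-1])
E
```

```text
False
guard False
h 0.06644209967785092 [-0.14343049  0.29674558 -0.40355617]
False
0.0336764446568335 [-0.80225185 -0.41762865  0.74230238] 5.4
```

View pics/w2.png

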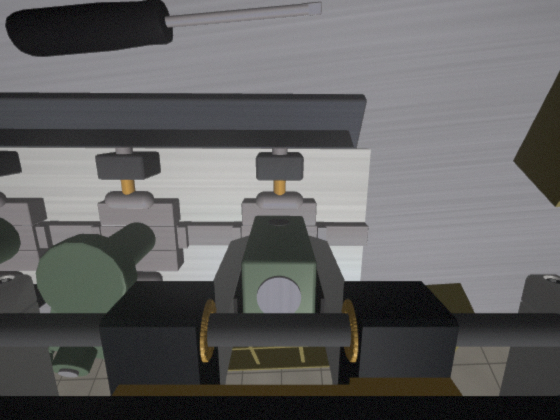

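The stem (279,295) is clamped between the pads at an opening of 33.7 mm, which matches its 34 mm width. Now I'll pull along the normal.

Run:
```python
from h import *
from plant import r, gripper_to, vision, models, telemetry
v=SEAT+F[:,1]*.1
for h in (.070,.075,.082,.09):
    r.move_l(v+N*h,vel=.03); print(h,np.round(telemetry.current_wrist_force(),1),telemetry.current_opening(),((telemetry.current_ee_pos()-v)@N).round(4))
r.move_l(v+N*.135,vel=.08); r.hold(.3)
print(np.round(telemetry.current_wrist_force(),1),telemetry.current_opening(),telemetry.current_t())
im=vision.snapshot("wrist"); cv2.imwrite("pics/w3.png",im[:,:,::-1])
im=vision.snapshot("side"); cv2.imwrite("pics/s3.png",cv2.resize(im[60:240,180:340,::-1],None,fx=3,fy=3))
for t in ["valve","unit_flange","unit_round"]: print(t,[(np.round(d["at"],4).tolist(),round(d["score"],2)) for d in models.mark_of(t,"side")])
```

```text
0.07 [ 3.2 -0.5 -3.9] 0.03367348878140991 0.0695
0.075 [ 1.5 -1.4 -3. ] 0.03395131298908594 0.0749
0.082 [-1.3 -1.2 -0.5] 0.03381010675920774 0.0826
0.09 [-4.6 -1.   6.7] 0.033637718421940674 0.0912
[-0.2 -0.5 -2.5] 0.03360769968723673 8.0583
valve [([0.531, 0.3104, 0.1335], 0.62)]
unit_flange [([0.5548, 0.1996, 0.0691], 0.63)]
unit_round [([0.5443, 0.1086, 0.0745], 0.57), ([0.7962, -0.0085, 0.0021], 0.16)]
```

View pics/w3.png

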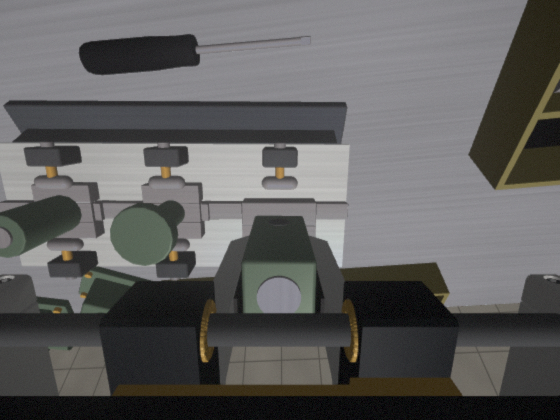

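View pics/s3.png

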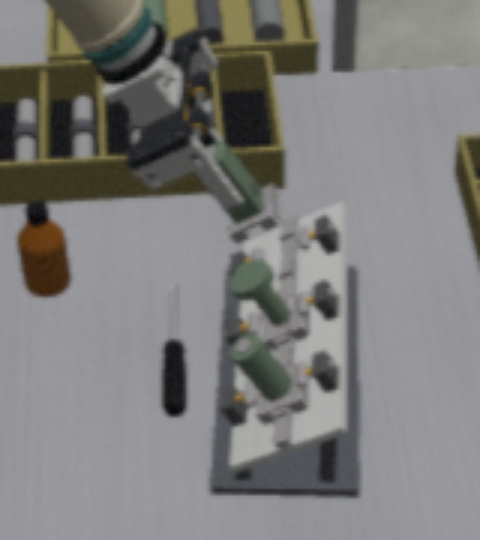

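The valve is free: the foot is about 69 mm off the plate and the stem sits at the same place in the image (279,296), so it hasn't slipped. The other two units are still clipped in. I'll carry it over and look at the jaws from a hover.

Run:
```python
from h import *
from plant import r, gripper_to, vision, models, telemetry, inverse_kinematics
p=telemetry.current_ee_pos(); T=q2R(telemetry.current_tool_rot())
r.move_l(p+np.array([-.01,0,.08]),vel=.2)
c=vision.get_calibration("wrist"); Rc=T.T@q2R(c["orientation"]); tc=T.T@(c["position"]-telemetry.current_ee_pos())
print("cam in tool",tc.round(4)); print(Rc.round(3))
J=np.array([.557,-.1955,.034]); D=tooldown(.054+np.pi)
# TCP offset so jaws appear at (279,150)
def pix(off,z): 
    t=np.array([J[0],J[1],z])+D[:,1]*off
    return proj(dict(c,position=t+D@tc,orientation=R2q(D@Rc)),J)[0]
best=min(np.arange(-.2,.2,.005),key=lambda o:abs(pix(o,.24)[1]-140)); print(best,pix(best,.24))
t=np.array([J[0],J[1],.24])+D[:,1]*best; print(t)
r.move_to(t+[0,0,.04],R2q(D)); r.move_l(t,vel=.15); r.hold(.2)
c=vision.get_calibration("wrist"); im=vision.snapshot("wrist")
import pickle; pickle.dump((c,im),open("w4.pkl","wb"))
print([(np.round(d["at"],4).tolist(),round(d["score"],2)) for d in models.mark_of("jaws","wrist")])
o=im[:,:,::-1].copy(); cv2.imwrite("pics/w4.png",o)
print(telemetry.current_ee_pos(),telemetry.current_wrist_force(),telemetry.current_opening(),telemetry.current_t())
jx=np.array([np.cos(.054),np.sin(.054),0]); jy=np.array([-jx[1],jx[0],0]); C=np.array([J[0],J[1],0])
def poly(L,col): cv2.polylines(o,[np.round(proj(c,[C+a*jx+b*jy+[0,0,z] for a,b,z in L])).astype(int)],True,col,1)
for s in(-1,1): poly([(-.05,s*.035,.034),(.05,s*.035,.034),(.05,s*.048,.034),(-.05,s*.048,.034)],(0,0,255))
poly([(-.07,-.07,.012),(.07,-.07,.012),(.07,.07,.012),(-.07,.07,.012)],(0,255,255))
cv2.imwrite("pics/w4o.png",o)
```

```text
cam in tool [-0.0004 -0.075  -0.1535]
[[ 1.    -0.     0.001]
 [-0.     0.966  0.257]
 [-0.001 -0.257  0.966]]
0.06000000000000022 [278.58804862 140.91509463]
[ 0.49708746 -0.19873843  0.24      ]
[([0.5592, -0.1949, 0.0025], 0.8), ([0.5486, -0.413, -0.0007], 0.78)]
[ 0.49758043 -0.19893478  0.24091727] [ 0.81242281 -0.4851631  -2.90953621] 0.033890029986463635 11.4167
```

View pics/w4o.png

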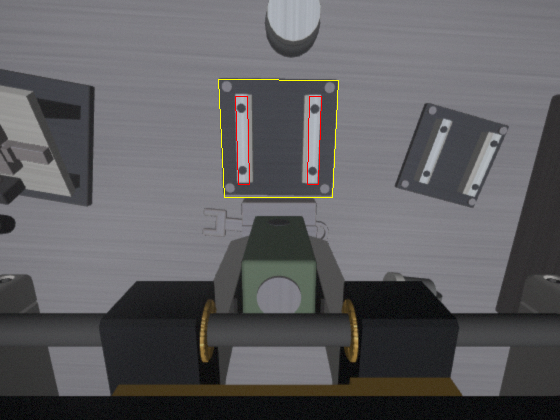

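Run:
```python
import cv2
t=cv2.imread("pics/w4o.png")[70:205,205:350]
cv2.imwrite("pics/w4z.png",cv2.convertScaleAbs(cv2.resize(t,None,fx=4.4,fy=4.4,interpolation=cv2.INTER_CUBIC),alpha=1.3))
```

```text
(no output)
```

View pics/w4z.png

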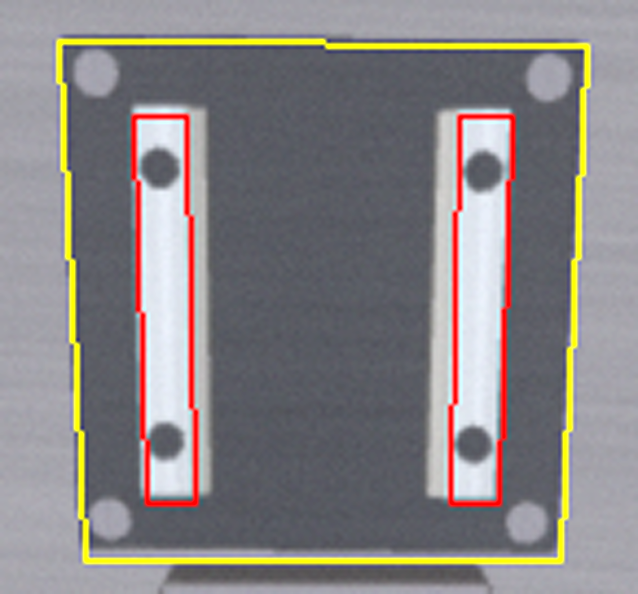

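The overlay matches the jaws to within about 1 mm, with the slot centred and the yaw right. Now I'll lower it in.

Run:
```python
from h import *
from plant import r, gripper_to, vision, models, telemetry
J=np.array([.558,-.1955]); 
r.move_l([*J,.20],vel=.12)
r.move_l([*J,.12],vel=.1); r.hold(.2)
print(telemetry.current_ee_pos(),telemetry.current_wrist_force())
g=r.move_l([*J,.087],vel=.04,guard=8); print("g1",g,telemetry.current_ee_pos(),telemetry.current_wrist_force())
if not g:
    g=r.move_l([*J,.073],vel=.015,guard=5); print("g2",g,telemetry.current_ee_pos(),telemetry.current_wrist_force())
print(telemetry.current_t(),telemetry.current_opening())
im=vision.snapshot("wrist"); cv2.imwrite("pics/w5.png",im[:,:,::-1])
im=vision.snapshot("side"); cv2.imwrite("pics/s5.png",cv2.resize(im[200:350,200:360,::-1],None,fx=4,fy=4,interpolation=cv2.INTER_CUBIC))
```

```text
[ 0.55845378 -0.19567676  0.12072843] [-0.25032908  0.47548722 -2.98775536]
g1 False [ 0.55824547 -0.19561414  0.08719627] [-0.33831221  0.40032978 -2.61762099]
g2 True [ 0.55793311 -0.19547493  0.07800209] [-0.50941635  1.27991322  5.05447907]
14.9333 0.033692246887354844
```

View pics/w5.png

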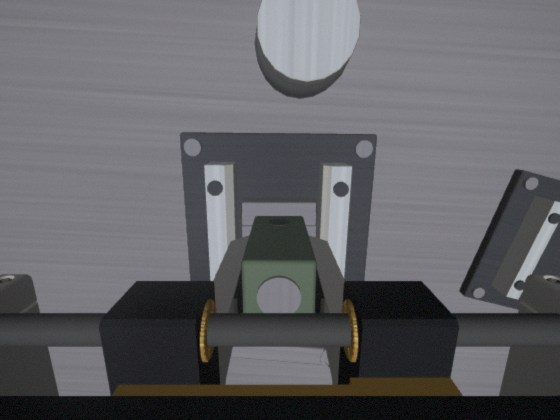

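View pics/s5.png

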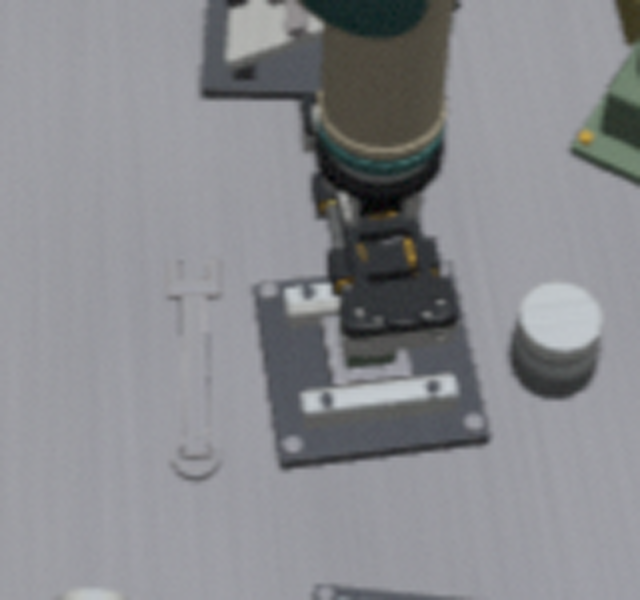

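Contact came at TCP z = 0.0780, exactly the expected seating height. The foot (243–316) sits between the jaw walls (233–321) in the wrist view. I'll release and retreat.

Run:
```python
from h import *
from plant import r, gripper_to, vision, models, telemetry
gripper_to(.033,5); gripper_to(.065); r.hold(.2); print(telemetry.current_opening(),telemetry.current_wrist_force())
p=telemetry.current_ee_pos()
r.move_l(p+[0,0,.13],vel=.1)
D=tooldown(.054+np.pi)
r.move_l(p+D[:,1]*.07+[0,0,.16],vel=.15); r.hold(.2)
c=vision.get_calibration("wrist");im=vision.snapshot("wrist"); o=im[:,:,::-1].copy()
print("wrist",[(np.round(d["at"],4).tolist(),round(d["score"],2)) for d in models.mark_of("valve","wrist")])
J=np.array([.558,-.1955,.012]); sq=np.array([[-1,-1],[1,-1],[1,1],[-1,1]])
A=tooldown(.054)[:,[1,0,2]]; A=R.from_euler('z',.054).as_matrix()
def poly(h,z,col): cv2.polylines(o,[np.round(proj(c,J+np.c_[sq*h,np.full(4,z)]@A.T)).astype(int)],True,col,1)
cv2.imwrite("pics/w6.png",o.copy())
poly(.026,.016,(0,255,255)); poly(.017,.096,(0,0,255)); cv2.imwrite("pics/w6o.png",o)
r.move_to([.35,-.05,.4],R2q(D))
for n in("side","top"):
    im=vision.snapshot(n); cv2.imwrite(f"pics/{n}7.png",im[:,:,::-1])
    for t in ["valve","jaws","unit_flange","unit_round"]: print(n,t,[(np.round(d["at"],4).tolist(),round(d["score"],2)) for d in models.mark_of(t,n)])
print(telemetry.current_t())
```

```text
0.06488650675635461 [-0.75993591 -0.28584145 -0.04440163]
wrist [([0.5547, -0.1925, 0.0125], 0.96)]
side valve [([0.5552, -0.1949, 0.0127], 0.91)]
side jaws [([0.5569, -0.1979, -0.0019], 0.74), ([0.5433, 0.2007, 0.0901], 0.72), ([0.5495, -0.4157, 0.0002], 0.67)]
side unit_flange [([0.5602, 0.2014, 0.0701], 0.96)]
side unit_round []
top valve []
top jaws [([0.5582, -0.1941, -0.004], 0.88), ([0.5559, -0.1941, 0.0119], 0.73), ([0.5505, -0.419, -0.003], 0.71)]
top unit_flange [([0.5554, 0.2027, 0.0758], 0.81)]
top unit_round [([0.5411, 0.1078, 0.0779], 0.86)]
20.0417
```

View pics/w6o.png

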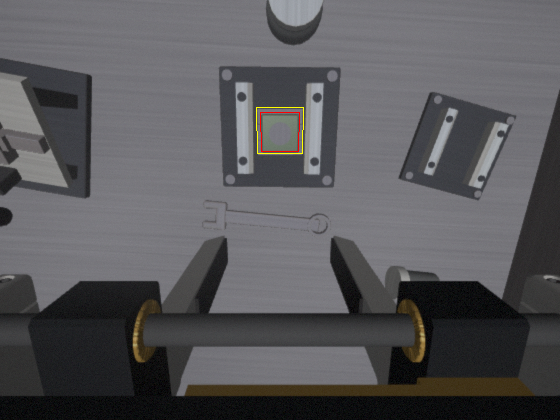

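View pics/side7.png

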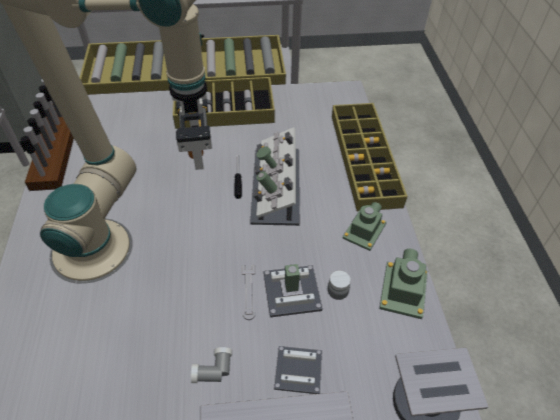

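The model overlay matches the valve at wrist pixel (279,132): upright, square and centred in the slot. The side view shows both other units still on the rail at (268,158) and (268,182). I'll hand it in.

Run:
```python
from plant import r, telemetry
print(telemetry.current_wrist_force(),telemetry.current_t()); r.sign_off()
```

```text
[-0.21171196 -0.21483881  0.1491653 ] 20.0417
the job is handed in; nothing more can be done
```

I pulled the square-stemmed valve off the sloped rail along its normal and set it upright in the larger holding jaws. I handed the job in at 20.0 s; no verdict was reported.

**The move:** I gripped the stem with 50 N. It did not slip, and the foot rose about 69 mm above the plate. Lowering stopped on contact at TCP z = 0.078 m, the expected seating height, with about 8 N of force change. I then eased the grip before opening the fingers.

**Last checks:**
- **Valve:** the model overlay in the wrist view matched it upright, squared to the jaws and centred in the slot. The side camera placed it at (0.555, -0.195, 0.013), against the jaws at (0.557, -0.196).
- **Other units:** both were still clipped on the rail in the side picture, with network positions within about 6 mm of the start, close to the networks' 4 mm accuracy.
- **Bystanders:** the final side picture shows no visible shift; I did not measure them.
- **Robot:** touching nothing, with the wrist force near 0.

**Checks that failed or disagreed:**
- The network missed the valve in the last top picture and unit_round in the last side picture; another camera confirmed each one.
- The wrist network put the valve 3 mm to one side at y = -0.1925. The side camera and overlay did not agree with that.

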